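Make up two meeting-room kits

TASK

Make up the two meeting-room kits from the things on the table: the whiteboard kit, in the tray with two compartments, gets the six-sided marker in its narrow compartment and the board wiper in its wide one; the planning kit, in the tray with three compartments, gets the metal ruler in its long compartment, the flat highlighter in its middle-sized one and the small note pad in its square one. The ruler lies with one end under the nose of the heavy tape dispenser: draw it out without shifting or tipping the dispenser. Each thing must lie flat on the floor of its compartment, and the stapler stays where it is.

Things in the scene. Friction and masses are not known exactly. Their poses are not given: they have to be found in the camera images.
- marker_mid (a point): centre of the whiteboard marker: a six-sided bar 125 mm long (its x axis, cap end +x) and 19 mm across the flats, white barrel with black cap, 30 g, lying on a flat side on the table, so its centre is 9.5 mm up
- highlighter_mid (a point): centre of the flat highlighter: a slab 105 mm long (x axis, cap end +x), 24 mm wide (y), 16 mm thick (z), grey with white cap, 25 g, lying flat on the table, centre 8 mm up
- wiper_mid (a point): centre of the whiteboard wiper: a block 110 mm long (x axis), 48 mm wide (y; only 40 mm wide from 20 mm height upward), 32 mm high (z), grey felt below and white plastic above, 90 g, lying felt down on the table, centre 16 mm up
- notepad_mid (a point): centre of the block of sticky notes: 51 mm long (x axis), 38 mm wide (y), 30 mm high (z), cream paper, 40 g, centre 15 mm up
- ruler_mid (a point): centre of the aluminium ruler: 170 mm long (x axis), 28 mm wide (y), 5 mm thick (z), 60 g, flat on the table, centre 2.5 mm up. Its last 38 mm at the +x end lie under the nose of the tape dispenser, which rests on them; the rest is free. It comes free when drawn about 40 mm along its own -x
- dispenser: weighted tape dispenser, dark plastic with pale roll, 165 mm long (x axis, nose and cutter at -x), 62 mm wide, 72 mm high at the roll, 43 mm at the cutter, 0.8 kg, weight near the tail (+x); origin at the centre of its underside. Loose, tail edge on the table, nose on the ruler (tilted 0.04 rad); the nose drops 5 mm when the ruler is drawn out. Not to be shifted or tipped
- tray_two: whiteboard kit tray, two compartments, fixed: 160 (x) by 177 mm (y), floor 3 mm thick, rim 12 mm high, rib 8 mm high; origin at the centre of its underside. Both compartments are 152 mm long in x: narrow one (marker) 70 mm wide, centre at x 0, y +49.5 mm; wide one (wiper) 95 mm wide, centre at x 0, y -37 mm. Things lie lengthwise along its x
- tray_three: planning kit tray, three compartments, fixed: 212 (x) by 164 mm (y), floor 3 mm thick, rim 12 mm high, ribs 8 mm high; origin at the centre of its underside. Long compartment (ruler) 204 by 76 mm, centre at x 0, y +40 mm; middle-sized one (highlighter) 124 by 76, centre at x +40, y -40; square one (note pad) 76 by 76, centre at x -64, y -40. Things lie lengthwise along its x
- stapler: small dark stapler, 98 mm long (x axis), 30 mm wide (y), 41 mm high, loose on the table among the things; origin at the centre of its underside; to be left alone
Not all that is in view belongs to the job. Of the things that look like the part that bears notepad_mid, the largest one is meant.

How it is judged:
By the outcome, as a careful person would: the job done as asked, in the order asked, and still so for the second after the job is handed in, with the robot touching nothing.
It also fails if it takes over 131 s, if anything falls off the work surface, if the arm or the gripper's body presses on something with over 40 N, if the wrist force passes 120 N, or if a joint passes its speed limit or range.

ROBOT

A 6-joint arm with a two-finger parallel gripper is mounted at the origin on the work surface. World frame = base frame: x ahead of the robot, y to its left, z up, the work surface at z = 0. Lengths are in m, angles in degrees, forces in N, time in s.
With the tool pointing down it reaches from about 0.325 to 0.85 m from the base axis. Payload 15.5 kg.
Tool frame: the origin (TCP) lies on the centre line of the jaws, within the pads' length; the fingertips stand 8 mm ahead of it and the grasp point (between the pads) lies 11 mm behind it; z points along the fingers, y is the direction in which the jaws open and shut (so a half turn about z gives the same grasp; the last joint's range is limited). The gripper opens to 91 mm and grips with 3 to 60 N. Pads are 32 mm wide; open, the fingers measure 118 mm over their backs; the gripper's body (76 mm by 178 mm) begins 60 mm behind the grasp point.
Start: joints at [65.518, 28.281, 77.091, -0, 74.628, -5.472], TCP at [0.204, 0.591, 0.222] pointing down, gripper open.
Joint ranges: [-166.48, 166.48], [-47.26, 123.95], [12.59, 153.08], [-70.14, 250.14], [6.76, 159.57], [-176.63, 176.63]. Speed limits (degrees/s): [108.29, 108.29, 147.25, 172.46, 172.46, 172.46].

INTERFACE

Orientations are given as [roll, pitch, yaw] about the fixed x, y, z axes, in that order (R = Rz(yaw) Ry(pitch) Rx(roll)).
In Python, from plant import bot gives the robot as it stands. The module is installed in compiled form; this text tells all that it offers.
- The arm moves only by the tool servo_tool, never from a script. Its argument "deltas" is text: rows parted by semicolons, each of 7 numbers parted by spaces: the turn, a rotation vector about the tool's x, y, z in rad, then the shift along the tool's x, y, z in cm, then the closure in counts, from 0 (fully open) to 255 (shut). A call has 1 to 20 rows; each row is the pose to reach, as a shift and turn from the pose measured when the call began, along the tool's axes at that moment; what a row does not reach only later rows make up. A row lasts 1/10 s, in which the tool goes at most 50 mm and 8.59 degrees, less where a joint would pass 70% of its speed; a pose out of reach is approached as far as the arm can. A call with a gripper value outside its range is refused whole. The fingers move at their own pace and stop on an object; "force" is the grip in N (left out, the last holds). Time passes only in rows, so rows that repeat a pose let the fingers close. It gives the time, the measured TCP pose, the force and the opening at its end, in the units of the state.
- bot.sense(): the state, without advancing time (a new reading comes with each control period).
- bot.grab_frame(name): name is "scene" or "side" or "wrist"; returns a dict with "pixels" (384x512x3 uint8, red, green, blue), "K" (3x3 intrinsics, pixels), "k1" (the pictures are not rectified: a ray, as slopes to the right and down, at radius r is drawn at 1 + k1 r^2 times it, then the intrinsics apply), "extrinsics" (4x4, takes a point from world to camera coordinates); the wrist camera has in their place "hand_eye" (4x4, takes a point from camera to tool coordinates, whose origin is the TCP and whose axes are the flange's). Camera axes: x right, y up, looking along -z (the intrinsics and any distortion apply to the point x, -y, -z); pixel columns grow to the right and rows downward; lengths in m; the calibration is good to about 2 mm. A picture is of the moment at which its call begins: read the wrist's pose just before it. There is no depth.
- bot.job_done(): hands the job in, once; it reports no verdict.
The state is a dict: "time_s": time; "joints": joint angles; "qd": joint speeds; "joint_efforts": joint torques, N m; "ee_pos": TCP position; "tcp_rot": TCP orientation; "wrist_force": force on the tool from outside, world axes, zero at the start; "moment": the same for the moment, N m; "opening": opening from 0.0 (shut) to 1.0 (fully open).
Only numpy, scipy, OpenCV 4.12 (cv2) and the standard library are available. Lean on these libraries where they do the work, as an engineer would, in place of code of your own. Each camera call takes 0.05 s, during which the arm holds its last target.

## Working session

There is one attempt and no reset: what is moved stays moved. The work goes in short steps, Python scripts to look and compute and a tool call to move; the robot and the scene stay as the last step left them, time stands still between calls to the robot, and variables do not carry over. Pictures are saved under pics/ and viewed, and the job is handed in when it is done.

Besides the shell and the picture viewer there is one more tool, called after ">>>" as name(argument=value, ...) on one line, values as JSON. servo_tool: Moves the arm, as the interface text tells. Its arguments: {"type":"object","properties":{"deltas":{"type":"string"},"force":{"type":"number"}},"required":["deltas"]}

```bash
mkdir -p pics
python3 - <<'E'
from plant import bot
import cv2,json
s=bot.sense();print({k:(v if not hasattr(v,'tolist') else v.tolist()) for k,v in s.items()})
for n in ["scene","side","wrist"]:
    f=bot.grab_frame(n)
    cv2.imwrite(f"pics/{n}0.png",f["pixels"][:,:,::-1])
    print(n,f["K"],f["k1"],f.get("extrinsics"),f.get("hand_eye"))
E
```

```text
{'time_s': 0.0, 'joints': [65.51956923914088, 28.31448029467601, 77.12974756591743, 0.0016893171045574817, 74.62970096258323, -5.472088580853631], 'qd': [-0.0369367537169107, 0.0931908854427586, 0.022577617387835314, 0.009942476498589278, -0.0530698448564782, -0.07721799350531003], 'joint_efforts': [-0.005267704400466755, -87.87792205810547, -38.185797929763794, 0.07011655485257506, 0.05284564686007798, -6.349568593577715e-05], 'ee_pos': [0.2033897668796213, 0.5905545032623841, 0.22132718865252846], 'tcp_rot': [-179.92656335811395, -0.008670808665691478, 160.9912034482088], 'wrist_force': [0.06341113661906823, 1.0437677459795711, -0.4943624905259707], 'moment': [-0.010233844601323958, 0.001269287072163365, -0.030626584355728268], 'opening': 0.9997180600346327}
scene [[466.73001845   0.         257.62528749]
 [  0.         466.73001845 191.32382628]
 [  0.           0.           1.        ]] 0.04422671536073801 [[ 0.47930312  0.87756895 -0.01188488 -0.28931411]
 [-0.58387492  0.32894761  0.7422153   0.30347765]
 [ 0.6552546  -0.34880683  0.67005612 -1.38908165]
 [ 0.          0.          0.          1.        ]] None
side [[413.72428707   0.         259.16719172]
 [  0.         413.72428707 193.82230373]
 [  0.           0.           1.        ]] -0.13707935366096605 [[ 0.68946591 -0.72425666 -0.00943702 -0.38442455]
 [ 0.49773688  0.46428163  0.7325985  -0.32742158]
 [-0.52620791 -0.50979884  0.68059561 -0.65230075]
 [ 0.          0.          0.          1.        ]] None
wrist [[283.6130432    0.         257.74112152]
 [  0.         283.6130432  193.4678763 ]
 [  0.           0.           1.        ]] -0.04973382388436779 None [[ 4.41710631e-04  9.55518149e-01  2.94931977e-01  8.38857707e-02]
 [ 9.99999901e-01 -4.40121273e-04 -7.17681498e-05  2.88391287e-04]
 [ 6.12300677e-05  2.94931980e-01 -9.55518249e-01 -1.61970959e-01]
 [ 0.00000000e+00  0.00000000e+00  0.00000000e+00  1.00000000e+00]]
```

View pics/scene0.png

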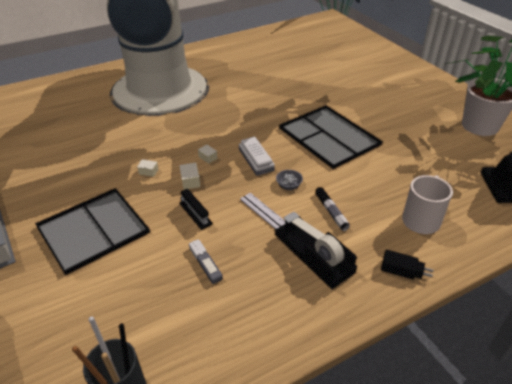

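View pics/side0.png

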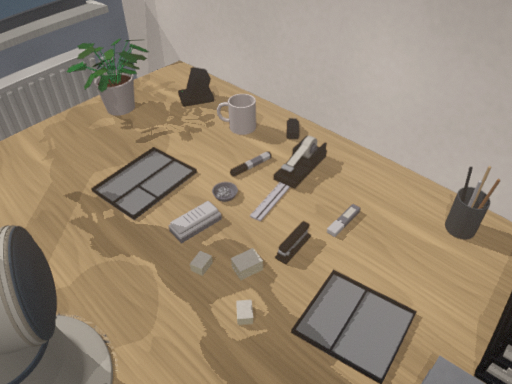

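View pics/wrist0.png

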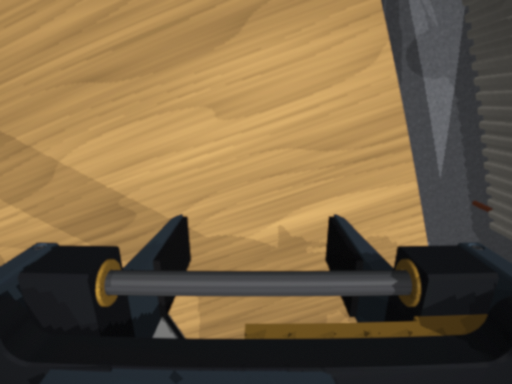

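```bash
cat > h.py <<'E'
import numpy as np,cv2
from scipy.spatial.transform import Rotation as R
def rays(f,px,T=None):
    """camera pixels -> origin, world directions. T: tool pose 4x4 for wrist"""
    K=f["K"];k=f["k1"];px=np.atleast_2d(px).astype(float)
    d=np.c_[(px[:,0]-K[0,2])/K[0,0],(px[:,1]-K[1,2])/K[1,1]]
    u=cv2.undistortPoints(px.reshape(-1,1,2),K,np.array([k,0,0,0.])).reshape(-1,2)
    dc=np.c_[u[:,0],-u[:,1],-np.ones(len(u))]
    if f.get("extrinsics") is not None: C=np.linalg.inv(np.array(f["extrinsics"]))
    else: C=T@np.array(f["hand_eye"])
    return C[:3,3],dc@C[:3,:3].T
def plane(f,px,z,T=None):
    o,d=rays(f,px,T); return o+d*((z-o[2])/d[:,2])[:,None]
def project(f,P,T=None):
    P=np.atleast_2d(P)
    E=np.array(f["extrinsics"]) if f.get("extrinsics") is not None else np.linalg.inv(T@np.array(f["hand_eye"]))
    c=P@E[:3,:3].T+E[:3,3]; u=np.c_[c[:,0]/-c[:,2],-c[:,1]/-c[:,2]]
    r2=(u**2).sum(1,keepdims=True); u=u*(1+f["k1"]*r2)
    return np.c_[u[:,0]*f["K"][0,0]+f["K"][0,2],u[:,1]*f["K"][1,1]+f["K"][1,2]]
def tool(s):
    T=np.eye(4);T[:3,:3]=R.from_euler('xyz',s["tcp_rot"],degrees=True).as_matrix();T[:3,3]=s["ee_pos"];return T
def cut(f,name,x0,y0,x1,y1,k):
    cv2.imwrite(name,cv2.resize(f["pixels"][y0:y1,x0:x1,::-1],None,fx=k,fy=k,interpolation=cv2.INTER_CUBIC))
E
python3 - <<'E'
from plant import bot
from h import *
import pickle
F={n:bot.grab_frame(n) for n in ["scene","side"]};pickle.dump(F,open("F.pkl","wb"))
f=F["scene"];cut(f,"pics/s1.png",20,100,280,290,3);cut(f,"pics/s2.png",160,95,420,290,3)
f=F["side"];cut(f,"pics/d1.png",80,100,340,260,3);cut(f,"pics/d2.png",180,180,430,380,3)
for n,f in F.items():
    hsv=cv2.cvtColor(f["pixels"],cv2.COLOR_RGB2HSV)
    m=(hsv[...,1]<75).astype(np.uint8)*255
    m=cv2.morphologyEx(m,cv2.MORPH_OPEN,np.ones((2,2)))
    cs,_=cv2.findContours(m,cv2.RETR_EXTERNAL,cv2.CHAIN_APPROX_NONE)
    for c in cs:
        a=cv2.contourArea(c)
        if 60<a<15000:
            r=cv2.minAreaRect(c); b=plane(f,cv2.boxPoints(r),0.005)[:,:2]
            e=np.linalg.norm(b-np.roll(b,-1,0),axis=1)[:2]
            print(n,int(a),np.round(r[0]),"xy",b.mean(0).round(3),"edges",e.round(3))
E
```

```text
scene 93 [ 89. 377.] xy [ 0.792 -0.399] edges [0.01  0.036]
scene 1520 [112. 355.] xy [ 0.769 -0.358] edges [0.063 0.166]
scene 11599 [409. 326.] xy [0.954 0.098] edges [0.374 0.229]
scene 524 [408. 267.] xy [0.867 0.178] edges [0.049 0.087]
scene 561 [206. 262.] xy [ 0.67  -0.149] edges [0.028 0.116]
scene 460 [  7. 240.] xy [ 0.424 -0.471] edges [0.159 0.031]
scene 2562 [300. 232.] xy [0.678 0.048] edges [0.109 0.319]
scene 4737 [ 93. 229.] xy [ 0.474 -0.312] edges [0.201 0.179]
scene 390 [333. 210.] xy [0.672 0.145] edges [0.03  0.131]
scene 2122 [428. 204.] xy [0.755 0.334] edges [0.202 0.092]
scene 375 [290. 180.] xy [0.548 0.115] edges [0.061 0.067]
scene 831 [193. 197.] xy [ 0.482 -0.099] edges [0.054 0.218]
scene 221 [148. 168.] xy [ 0.344 -0.153] edges [0.054 0.047]
scene 183 [208. 154.] xy [ 0.364 -0.007] edges [0.049 0.058]
scene 772 [257. 156.] xy [0.429 0.093] edges [0.068 0.158]
scene 2967 [330. 137.] xy [0.44  0.296] edges [0.214 0.302]
scene 1530 [481. 109.] xy [0.544 0.722] edges [0.266 0.175]
side 2128 [467. 351.] xy [ 0.565 -0.505] edges [0.176 0.134]
side 360 [245
[... 174 characters left out ...]
39 [248. 264.] xy [ 0.44  -0.081] edges [0.066 0.061]
side 123 [295. 245.] xy [ 0.544 -0.12 ] edges [0.09  0.028]
side 11091 [ 56. 305.] xy [0.116 0.144] edges [0.282 0.365]
side 405 [344. 221.] xy [ 0.675 -0.153] edges [0.118 0.032]
side 1140 [195. 222.] xy [0.443 0.089] edges [0.128 0.077]
side 368 [226. 192.] xy [0.555 0.11 ] edges [0.062 0.068]
side 530 [271. 202.] xy [0.609 0.009] edges [0.15  0.038]
side 195 [258. 161.] xy [0.698 0.137] edges [0.086 0.036]
side 3273 [145. 182.] xy [0.452 0.292] edges [0.269 0.199]
side 734 [304. 158.] xy [0.795 0.059] edges [0.188 0.084]
side 180 [294. 128.] xy [0.878 0.167] edges [0.033 0.099]
side 1194 [237. 114.] xy [0.824 0.347] edges [0.125 0.235]
```

```bash
ls pics
```

```text
d1.png
d2.png
s1.png
s2.png
scene0.png
side0.png
wrist0.png
```

View pics/s1.png

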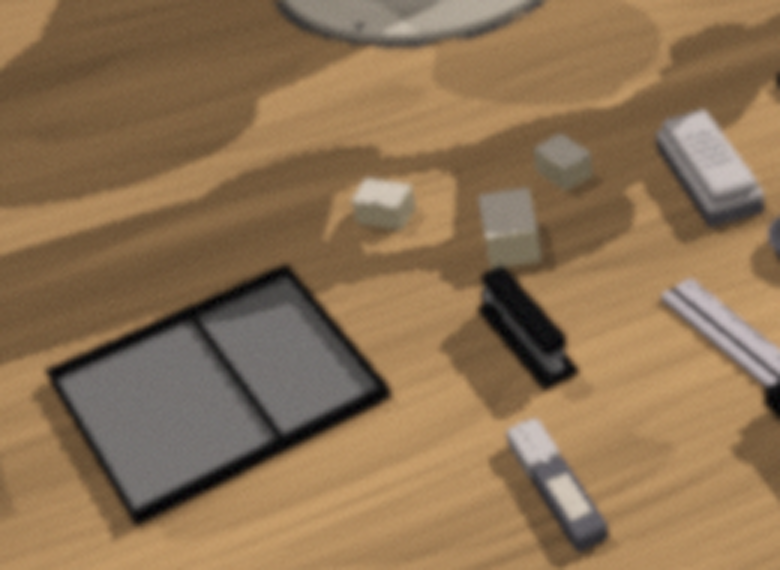

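View pics/s2.png

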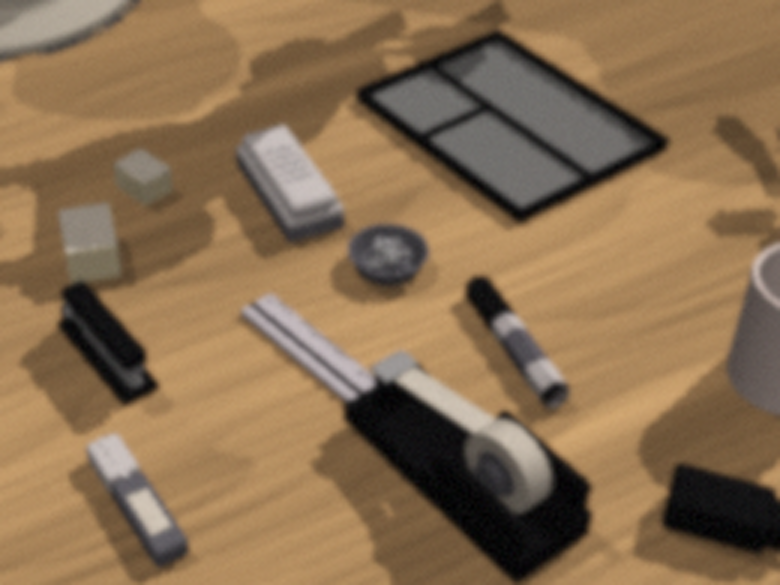

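View pics/d1.png

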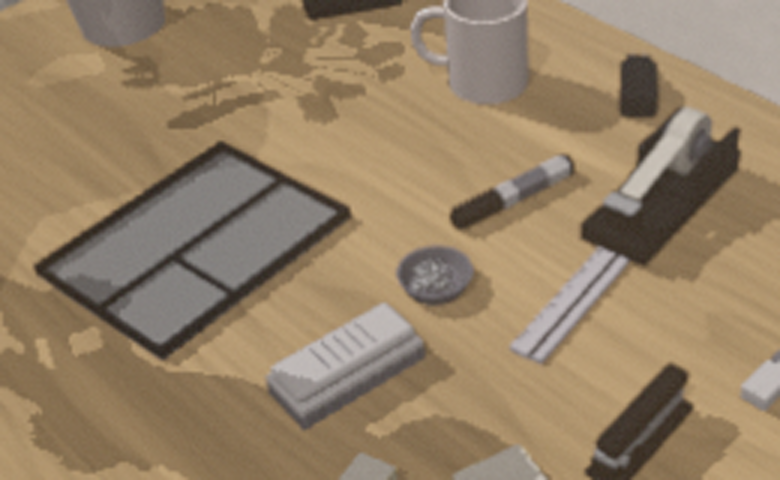

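View pics/d2.png

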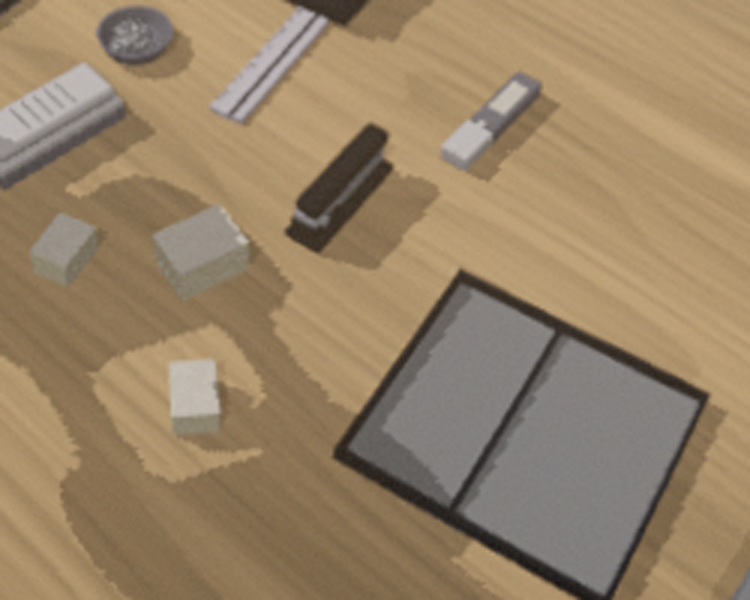

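Run:
```python
from h import *
import pickle
F=pickle.load(open("F.pkl","rb"))
def P(cam,crop,pts,z):
    o={'s1':(20,100),'s2':(160,95),'d1':(80,100),'d2':(180,180)}[crop]
    px=(np.array(pts,float)+.5)/3+np.array(o)-.5
    return plane(F[cam],px,z)[:,:2]
def rect(n,p):
    print(n,"c",p.mean(0).round(4),"edges",np.linalg.norm(p-np.roll(p,-1,0),axis=1).round(4),"ang",[round(np.degrees(np.arctan2(*(q[::-1]))),1) for q in (np.roll(p,-1,0)-p)[:2]])
rect("two sc",P("scene","s1",[(287,267),(387,392),(138,520),(50,373)],.012))
rect("two sd",P("side","d2",[(461,272),(708,397),(605,600),(336,455)],.012))
print("rib",P("scene","s1",[(195,318),(280,438)],.008),P("side","d2",[(558,333),(453,508)],.008))
rect("three sc",P("scene","s2",[(497,33),(666,143),(520,217),(360,93)],.012))
rect("three sd",P("side","d1",[(221,145),(350,212),(163,355),(38,268)],.012))
print("ribs sc",P("scene","s2",[(437,70),(588,178),(483,105),(428,133)],.008).round(3))
print("wiper top sc",);rect("",P("scene","s2",[(285,125),(338,205),(303,222),(247,142)],.032))
rect("wiper sd",P("side","d1",[(386,305),(415,342),(300,400),(270,372)],.032))
rect("ruler free end..",P("scene","s2",[(268,295),(242,310),(355,400),(378,375)],.005))
rect("ruler sd",P("side","d1",[(513,348),(540,360),(628,262),(600,248)],.005))
rect("hl sc",P("scene","s2",[(88,445),(118,436),(185,545),(160,560)],.016))
rect("hl sd",P("side","d2",[(443,150),(470,160),(540,85),(517,75)],.016))
rect("pad sc",P("scene","s2",[(60,209),(111,205),(119,243),(67,250)],.030))
rect("pad sd",P("side","d2",[(153,240),(218,207),(248,240),(180,273)],.030))
print("marker ends",P("scene","s2",[(480,283),(557,400)],.0095),P("side","d1",[(455,217),(570,163)],.0095))
```

```text
two sc c [ 0.4815 -0.3159] edges [0.1599 0.1706 0.1602 0.173 ] ang [np.float64(8.3), np.float64(-80.4)]
two sd c [ 0.4754 -0.3186] edges [0.174  0.1543 0.1708 0.1603] ang [np.float64(-81.4), np.float64(-171.8)]
rib [[ 0.40531964 -0.31482076]
 [ 0.54765693 -0.29350436]] [[ 0.54586793 -0.29471098]
 [ 0.40342605 -0.31742515]]
three sc c [0.4489 0.2916] edges [0.2105 0.1616 0.2091 0.1599] ang [np.float64(6.3), np.float64(-82.9)]
three sd c [0.4437 0.2873] edges [0.1629 0.2083 0.1628 0.2064] ang [np.float64(-83.4), np.float64(-173.1)]
ribs sc [[0.353 0.282]
 [0.545 0.302]
 [0.418 0.287]
 [0.43  0.224]]
wiper top sc
 c [0.4486 0.0838] edges [0.1133 0.0336 0.112  0.0384] ang [np.float64(-7.4), np.float64(-81.8)]
wiper sd c [0.4342 0.0775] edges [0.0464 0.0955 0.0371 0.1038] ang [np.float64(-104.1), np.float64(169.8)]
ruler free end.. c [0.5996 0.0145] edges [0.0247 0.1212 0.029  0.1142] ang [np.float64(-78.1), np.float64(12.5)]
ruler sd c [0.6081 0.0117] edges [0.024  0.1305 0.0282 0.1336] ang [np.float64(-78.3), np.float64(10.3)]
hl sc c [ 0.675  -0.1517] edges [0.0203 0.1018 0.0182 0.107 ] ang [np.float64(83.4), np.float64(0.2)]
hl sd c [ 0.6691 -0.1552] edges [0.0208 0.0989 0.0194 0.1013] ang [np.float64(-74.8), np.float64(3.2)]
pad sc c [ 0.4301 -0.081 ] edges [0.0389 0.0466 0.0386 0.0499] ang [np.float64(67.8), np.float64(-15.8)]
pad sd c [ 0.4317 -0.0851] edges [0.0509 0.0347 0.0514 0.0328] ang [np.float64(-13.2), np.float64(-101.0)]
marker ends [[0.60964049 0.15377421]
 [0.73348683 0.1318456 ]] [[0.61403993 0.15088335]
 [0.7351089  0.13032331]]
```

```bash
cat >> h.py <<'E'
def plan(s,x,y,z,yaw):
    T=tool(s);Rg=R.from_euler('xyz',[180,0,yaw],degrees=True)
    rv=(R.from_matrix(T[:3,:3]).inv()*Rg).as_rotvec()
    d=T[:3,:3].T@(np.array([x,y,z])-T[:3,3])
    n=max(np.linalg.norm(d)/.05,np.degrees(np.linalg.norm(rv))/8.59)
    print("rot",rv.round(3),"cm",(d*100).round(2),"rows>=",round(n,1))
E
python3 - <<'E'
from plant import bot
from h import *
plan(bot.sense(),.673,.1415,.14,170.2)
E
```

```text
rot [-0.001 -0.    -0.161] cm [-59.02 -27.18   8.17] rows>= 13.1
```

>>> servo_tool(deltas="0 0 -0.16 -59 -27.2 0 100;0 0 -0.16 -59 -27.2 0 100;0 0 -0.16 -59 -27.2 0 100;0 0 -0.16 -59 -27.2 0 100;0 0 -0.16 -59 -27.2 0 100;0 0 -0.16 -59 -27.2 0 100;0 0 -0.16 -59 -27.2 0 100;0 0 -0.16 -59 -27.2 0 100;0 0 -0.16 -59 -27.2 0 100;0 0 -0.16 -59 -27.2 8.2 100;0 0 -0.16 -59 -27.2 8.2 100;0 0 -0.16 -59 -27.2 8.2 100;0 0 -0.16 -59 -27.2 8.2 100;0 0 -0.16 -59 -27.2 8.2 100;0 0 -0.16 -59 -27.2 8.2 100;0 0 -0.16 -59 -27.2 8.2 100;0 0 -0.16 -59 -27.2 8.2 100;0 0 -0.16 -59 -27.2 8.2 100", force=20)

```text
time_s: 2.05
ee_pos: [0.6723, 0.1425, 0.1406]
tcp_rot: [-180.0, 0.0, 170.2]
wrist_force: [-0.2, 0.8, 1.1]
opening: 0.607
```

```bash
cat > look.py <<'E'
import sys
from plant import bot
from h import *
import pickle
s=bot.sense();f=bot.grab_frame("wrist");pickle.dump((s,f),open("W.pkl","wb"))
cv2.imwrite("pics/%s.png"%sys.argv[1],f["pixels"][:,:,::-1])
print(s["time_s"],np.round(s["ee_pos"],4),np.round(s["tcp_rot"],2),round(s["opening"]*91,1),np.round(s["qd"],1))
E
python3 look.py w1
```

```text
2.05 [0.6723 0.1425 0.1406] [-1.7999e+02  4.0000e-02  1.7023e+02] 55.3 [-0.2  0.2 -0.1  0.   0.1 -0.1]
```

View pics/w1.png

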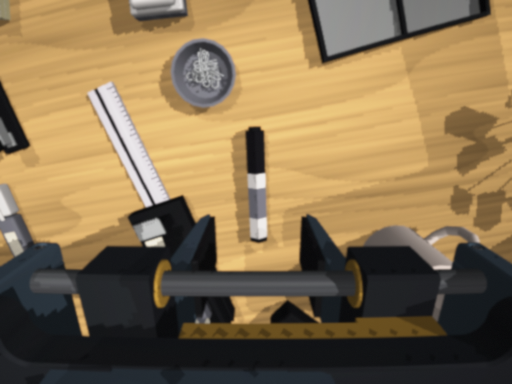

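Run:
```python
from h import *
import pickle
s,f=pickle.load(open("W.pkl","rb"));T=tool(s)
p=plane(f,[(255,128),(259,240)],.0095,T)[:,:2];d=p[1]-p[0]
print(p,p.mean(0),np.linalg.norm(d),np.degrees(np.arctan2(d[1],d[0])))
r=plane(f,[(90,92),(111,85),(166,198),(147,206)],.005,T)[:,:2];print("ruler",r)
print("tcp at",project(f,[[.6723,.1425,.02]],T))
plan(s,*p.mean(0),.012,np.degrees(np.arctan2(d[1],d[0]))+180)
```

```text
[[0.61010838 0.15067938]
 [0.7339381  0.13368772]] [0.67202324 0.14218355] 0.12499005925204143 -7.813214505421483
ruler [[ 0.54570028 -0.00760842]
 [ 0.54339433  0.01587086]
 [ 0.66826245  0.04023048]
 [ 0.67377858  0.01645891]]
tcp at [[257.44118181 190.32357123]]
rot [-0.     0.001 -0.034] cm [ 0.03 -0.04 12.86] rows>= 2.6
```

>>> servo_tool(deltas="0 0 -0.035 0 0 4 100;0 0 -0.035 0 0 8 100;0 0 -0.035 0 0 11 100;0 0 -0.035 0 0 12.8 100;0 0 -0.035 0 0 12.8 100;0 0 -0.035 0 0 12.8 100;0 0 -0.035 0 0 12.8 255;0 0 -0.035 0 0 12.8 255;0 0 -0.035 0 0 12.8 255;0 0 -0.035 0 0 12.8 255;0 0 -0.035 0 0 12.8 255;0 0 -0.035 0 0 12.8 255;0 0 -0.035 0 0 12.8 255;0 0 -0.035 0 0 12.8 255", force=20)

```text
time_s: 3.5
ee_pos: [0.6725, 0.1424, 0.0128]
tcp_rot: [-180.0, 0.0, 172.2]
wrist_force: [-1.7, 0.2, 6.8]
opening: 0.231
```

```bash
python3 look.py w2;python3 - <<'E'
from h import *
import pickle
s,f=pickle.load(open("W.pkl","rb"))
plan(s,.471,-.268,.10,188.4); plan(s,.673,.142,.10,188.4)
E
```

```text
3.5 [0.6725 0.1424 0.0128] [-1.7999e+02  5.0000e-02  1.7224e+02] 21.0 [ 0.  -0.1  0.1  0.  -0.   0.1]
rot [-0.     0.001 -0.282] cm [ 14.41 -43.39  -8.72] rows>= 9.3
rot [-0.     0.001 -0.282] cm [-0.06 -0.04 -8.72] rows>= 1.9
```

>>> servo_tool(deltas="0 0 0 0 0 -4 255;0 0 0 0 0 -8 255;0 0 0 0 0 -12 255;0 0 -0.28 14.4 -43.4 -12 255;0 0 -0.28 14.4 -43.4 -12 255;0 0 -0.28 14.4 -43.4 -12 255;0 0 -0.28 14.4 -43.4 -12 255;0 0 -0.28 14.4 -43.4 -12 255;0 0 -0.28 14.4 -43.4 -12 255;0 0 -0.28 14.4 -43.4 -12 255;0 0 -0.28 14.4 -43.4 -12 255;0 0 -0.28 14.4 -43.4 -12 255;0 0 -0.28 14.4 -43.4 -12 255;0 0 -0.28 14.4 -43.4 -12 255;0 0 -0.28 14.4 -43.4 -12 255;0 0 -0.28 14.4 -43.4 -12 255")

```text
time_s: 5.15
ee_pos: [0.4716, -0.2669, 0.1327]
tcp_rot: [-180.0, 0.0, -171.6]
wrist_force: [-0.3, 0.5, -0.9]
opening: 0.231
```

```bash
python3 look.py w3
```

```text
5.15 [ 0.4716 -0.2669  0.1327] [-1.7999e+02  4.0000e-02 -1.7164e+02] 21.0 [ 0.2 -0.  -0.  -0.   0.  -0.2]
```

View pics/w3.png

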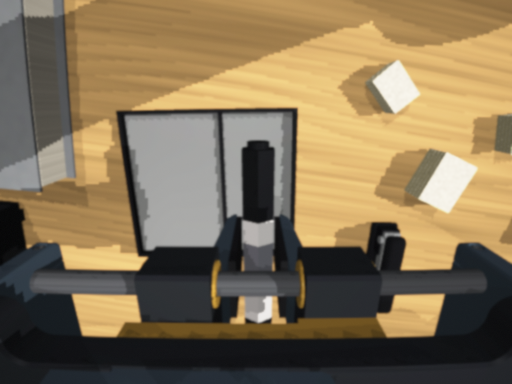

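Run:
```python
from h import *
import pickle
s,f=pickle.load(open("W.pkl","rb"));T=tool(s)
p=plane(f,[(119,112),(296,109),(139,254),(292,234)],.012,T)[:,:2];print(p,np.linalg.norm(p[1]-p[0]))
d=p[1]-p[0];a=np.degrees(np.arctan2(d[1],d[0]))-90;print("ang",a)
# near edge midpoint is local x=-80mm
ca=np.array([np.cos(np.radians(a)),np.sin(np.radians(a))]);print("centre",p[:2].mean(0)+.08*ca)
for px in [(220,112),(226,215)]: print(plane(f,[px],.008,T))
e=p[2]-p[0];print(np.degrees(np.arctan2(e[1],e[0])))
```

```text
[[ 0.41277652 -0.41177471]
 [ 0.38583455 -0.2421943 ]
 [ 0.56562115 -0.38850367]
 [ 0.51559771 -0.22231115]] 0.17170726242683942
ang 9.027378161769562
centre [ 0.47831461 -0.31443199]
[[ 0.39940651 -0.31455424  0.008     ]]
[[ 0.5055906  -0.29645004  0.008     ]]
8.656966002037867
```

>>> servo_tool(deltas="0 0 0 0 0 4 255;0 0 0 0 0 8 255;0 0 0 0 0 10.5 255;0 0 0 0 0 11.3 255;0 0 0 0 0 11.6 255;0 0 0 0 0 11.6 255;0 0 0 0 0 11.6 255;0 0 0 0 0 11.6 170;0 0 0 0 0 11.6 170;0 0 0 0 0 11.6 170;0 0 0 0 0 11.6 170;0 0 0 0 0 9.5 170;0 0 0 0 0 6 170;0 0 0 0 0 2 170;0 0 0 0 0 -1 100;0 0 0 0 0 -1 100")

```text
time_s: 6.8
ee_pos: [0.4734, -0.2681, 0.1466]
tcp_rot: [-179.7, 0.3, -171.6]
wrist_force: [0.5, -0.3, -1.4]
opening: 0.48
```

```bash
python3 look.py w4;python3 - <<'E'
from h import *
import pickle
s,f=pickle.load(open("W.pkl","rb"))
plan(s,.441,.081,.16,171)
E
```

```text
6.8 [ 0.4734 -0.2681  0.1466] [-179.73    0.31 -171.62] 43.7 [-0.   3.3  3.   0.1 -4.1  0. ]
rot [-0.004  0.006  0.303] cm [-1.89 35.   -1.49] rows>= 7.0
```

View pics/w4.png

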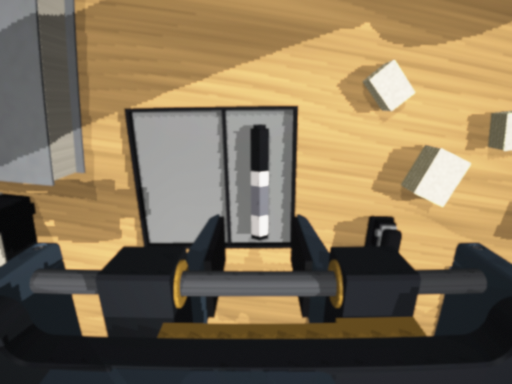

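Marker lies in the narrow compartment (pixels (260,125)–(260,238)). Next the wiper.

>>> servo_tool(deltas="0 0 0.3 -1.9 35 -1.5 60;0 0 0.3 -1.9 35 -1.5 60;0 0 0.3 -1.9 35 -1.5 60;0 0 0.3 -1.9 35 -1.5 60;0 0 0.3 -1.9 35 -1.5 60;0 0 0.3 -1.9 35 -1.5 60;0 0 0.3 -1.9 35 -1.5 60;0 0 0.3 -1.9 35 -1.5 60;0 0 0.3 -1.9 35 -1.5 60;0 0 0.3 -1.9 35 -1.5 60;0 0 0.3 -1.9 35 -1.5 60;0 0 0.3 -1.9 35 -1.5 60")

```text
time_s: 8.05
ee_pos: [0.4404, 0.0804, 0.1584]
tcp_rot: [-179.9, 0.2, 171.1]
wrist_force: [0.4, -0.3, 0.7]
opening: 0.761
```

```bash
python3 look.py w5
```

```text
8.05 [0.4404 0.0804 0.1584] [-179.89    0.22  171.08] 69.3 [ 0.2 -0.2 -0.1 -0.   0.1  0.2]
```

View pics/w5.png

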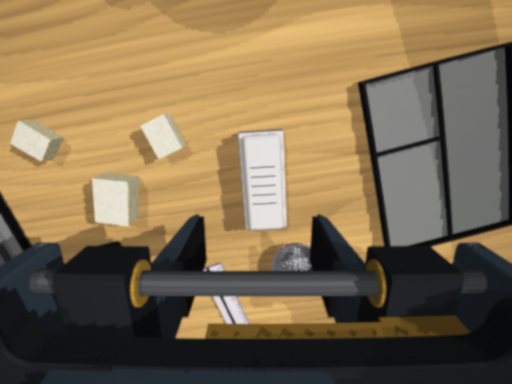

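Run:
```python
from h import *
import pickle
s,f=pickle.load(open("W.pkl","rb"));T=tool(s)
g=cv2.cvtColor(f["pixels"],cv2.COLOR_RGB2HSV)
m=((g[...,1]<40)&(g[...,2]>140)).astype(np.uint8);m[:, :200]=0;m[:,320:]=0;m[:110]=0;m[235:]=0
cs,_=cv2.findContours(m,cv2.RETR_EXTERNAL,cv2.CHAIN_APPROX_NONE);c=max(cs,key=cv2.contourArea)
b=cv2.boxPoints(cv2.minAreaRect(c));print("box",b)
for z,bb in ((.032,b),(.032,[(240,133),(283,130),(287,228),(248,229)])):
    w=plane(f,bb,z,T)[:,:2];e=np.roll(w,-1,0)-w
    print(z,w.mean(0),np.linalg.norm(e,axis=1),np.degrees(np.arctan2(e[:,1],e[:,0])))
p=plane(f,[(359,83),(388,249),(510,44)],.012,T)[:,:2];print("tray3",p)
w=plane(f,[(94,174),(139,174),(135,214),(93,210)],.03,T)[:,:2];print("pad?",w.mean(0),w)
```

```text
box [[237.61504 132.22568]
 [282.01767 129.2655 ]
 [288.5575  227.36282]
 [244.15488 230.323  ]]
0.032 [0.43483717 0.08714584] [0.0444001  0.10679411 0.04932794 0.10713238] [ 84.87634535  -3.56870992 -94.70737064 173.79135168]
0.032 [0.43522608 0.08859207] [0.04303205 0.10662749 0.0432244  0.10486717] [ 85.06106376  -5.01483703 -97.27340081 174.89839435]
tray3 [[0.35080765 0.19967435]
 [0.54745269 0.22552373]
 [0.33304565 0.35985285]]
pad? [ 0.42269888 -0.07371354] [[ 0.3981659  -0.0900402 ]
 [ 0.40592475 -0.04149781]
 [ 0.44925212 -0.05866894]
 [ 0.43745273 -0.1046472 ]]
```

Run:
```python
from h import *
import pickle
s,f=pickle.load(open("W.pkl","rb"))
plan(s,.437,.087,.014,175)
```

```text
rot [-0.002  0.004 -0.068] cm [ 0.5   0.63 14.44] rows>= 2.9
```

>>> servo_tool(deltas="0 0.004 -0.068 0.5 0.6 4 30;0 0.004 -0.068 0.5 0.6 8 30;0 0.004 -0.068 0.5 0.6 11 30;0 0.004 -0.068 0.5 0.6 13.5 30;0 0.004 -0.068 0.5 0.6 14.4 30;0 0.004 -0.068 0.5 0.6 14.4 30;0 0.004 -0.068 0.5 0.6 14.4 255;0 0.004 -0.068 0.5 0.6 14.4 255;0 0.004 -0.068 0.5 0.6 14.4 255;0 0.004 -0.068 0.5 0.6 14.4 255;0 0.004 -0.068 0.5 0.6 14.4 255;0 0.004 -0.068 0.5 0.6 14.4 255;0 0.004 -0.068 0.5 0.6 14.4 255;0 0.004 -0.068 0.5 0.6 14.4 255", force=25)

```text
time_s: 9.5
ee_pos: [0.4373, 0.0869, 0.015]
tcp_rot: [-179.9, 0.0, 175.0]
wrist_force: [-0.9, -0.3, 10.5]
opening: 0.524
```

```bash
python3 look.py w6;python3 - <<'E'
from h import *
import pickle
s,f=pickle.load(open("W.pkl","rb"))
plan(s,.4836,-.3525,.14,188.7)
E
```

```text
9.5 [0.4373 0.0869 0.015 ] [-1.7990e+02  4.0000e-02  1.7499e+02] 47.7 [ 0.1 -0.   0.1 -0.  -0.1  0. ]
rot [-0.002  0.001 -0.239] cm [ -8.47 -43.39 -12.42] rows>= 9.2
```

View pics/w6.png

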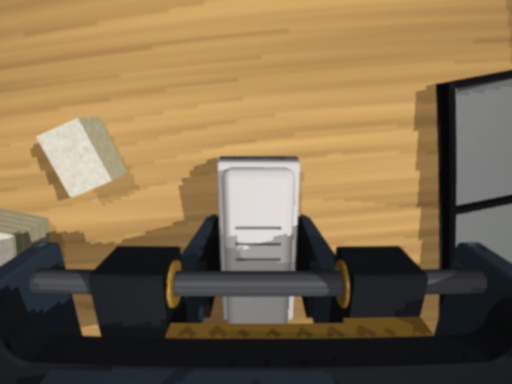

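>>> servo_tool(deltas="0 0 0 0 0 -3 255;0 0 0 0 0 -7 255;0 0 0 0 0 -12.4 255;0 0 -0.24 -8.5 -43.4 -12.4 255;0 0 -0.24 -8.5 -43.4 -12.4 255;0 0 -0.24 -8.5 -43.4 -12.4 255;0 0 -0.24 -8.5 -43.4 -12.4 255;0 0 -0.24 -8.5 -43.4 -12.4 255;0 0 -0.24 -8.5 -43.4 -12.4 255;0 0 -0.24 -8.5 -43.4 -12.4 255;0 0 -0.24 -8.5 -43.4 -12.4 255;0 0 -0.24 -8.5 -43.4 -12.4 255;0 0 -0.24 -8.5 -43.4 -12.4 255;0 0 -0.24 -8.5 -43.4 -12.4 255;0 0 -0.24 -8.5 -43.4 -12.4 255;0 0 -0.24 -8.5 -43.4 -12.4 255")

```text
time_s: 11.15
ee_pos: [0.4837, -0.351, 0.1398]
tcp_rot: [-179.9, -0.0, -171.2]
wrist_force: [-0.2, -0.3, -0.3]
opening: 0.526
```

```bash
python3 look.py w7;python3 - <<'E'
from h import *
import pickle
s,f=pickle.load(open("W.pkl","rb"))
plan(s,.4836,-.3525,.019,188.7)
E
```

```text
11.15 [ 0.4837 -0.351   0.1398] [-1.7994e+02 -1.0000e-02 -1.7119e+02] 47.9 [ 0.2 -0.1 -0.3 -0.   0.  -0.1]
rot [-0.001 -0.     0.002] cm [ 0.03 -0.13 12.08] rows>= 2.4
```

View pics/w7.png

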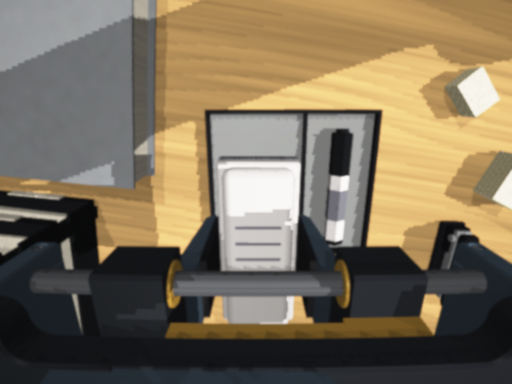

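>>> servo_tool(deltas="0 0 0 0 -0.1 4 255;0 0 0 0 -0.1 8 255;0 0 0 0 -0.1 10.5 255;0 0 0 0 -0.1 11.7 255;0 0 0 0 -0.1 12.1 255;0 0 0 0 -0.1 12.1 255;0 0 0 0 -0.1 12.1 255;0 0 0 0 -0.1 12.1 95;0 0 0 0 -0.1 12.1 95;0 0 0 0 -0.1 12.1 95;0 0 0 0 -0.1 12.1 95;0 0 0 0 -0.1 10 95;0 0 0 0 -0.1 6 95;0 0 0 0 -0.1 2 95;0 0 0 0 -0.1 -2 100;0 0 0 0 -0.1 -2 100")

```text
time_s: 12.8
ee_pos: [0.4861, -0.3539, 0.1652]
tcp_rot: [-179.5, 0.3, -171.2]
wrist_force: [0.2, -0.9, -0.1]
opening: 0.603
```

```bash
python3 look.py w8;python3 - <<'E'
from h import *
import pickle
s,f=pickle.load(open("W.pkl","rb"))
plan(s,.58,.008,.15,191.2)
E
```

```text
12.8 [ 0.4861 -0.3539  0.1652] [-179.55    0.3  -171.18] 54.8 [-0.1  3.7  4.   0.  -4.9  0. ]
rot [-0.008  0.005 -0.042] cm [-14.82  34.33   1.33] rows>= 7.5
```

View pics/w8.png

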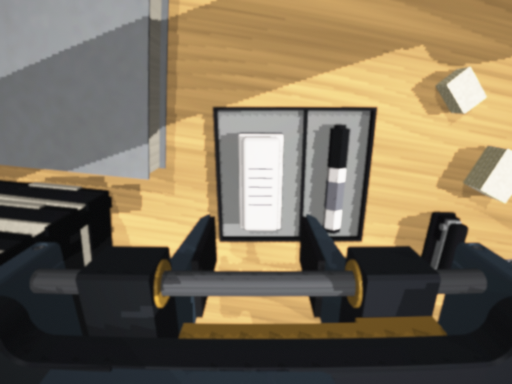

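>>> servo_tool(deltas="-0.008 0.005 -0.042 -14.8 34.3 1.3 120;-0.008 0.005 -0.042 -14.8 34.3 1.3 120;-0.008 0.005 -0.042 -14.8 34.3 1.3 120;-0.008 0.005 -0.042 -14.8 34.3 1.3 120;-0.008 0.005 -0.042 -14.8 34.3 1.3 120;-0.008 0.005 -0.042 -14.8 34.3 1.3 120;-0.008 0.005 -0.042 -14.8 34.3 1.3 120;-0.008 0.005 -0.042 -14.8 34.3 1.3 120;-0.008 0.005 -0.042 -14.8 34.3 1.3 120;-0.008 0.005 -0.042 -14.8 34.3 1.3 120;-0.008 0.005 -0.042 -14.8 34.3 1.3 120;-0.008 0.005 -0.042 -14.8 34.3 1.3 120")

```text
time_s: 14.05
ee_pos: [0.5786, 0.0074, 0.1479]
tcp_rot: [179.8, -0.1, -168.9]
wrist_force: [-0.1, 0.2, 0.5]
opening: 0.529
```

```bash
python3 look.py w9
```

```text
14.05 [0.5786 0.0074 0.1479] [ 1.7984e+02 -1.4000e-01 -1.6886e+02] 48.1 [ 0.  -0.1 -0.3  0.   0.1  0.1]
```

View pics/w9.png

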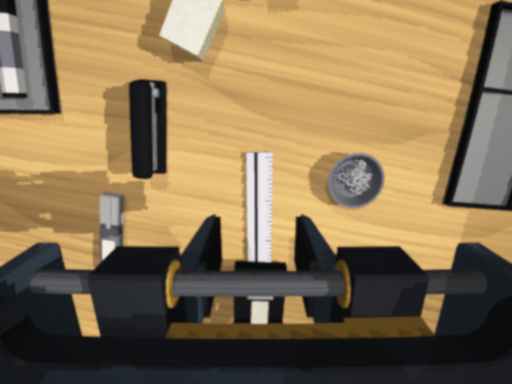

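Run:
```python
from h import *
import pickle
s,f=pickle.load(open("W.pkl","rb"));T=tool(s)
w=plane(f,[(246,153),(272,152),(272,258),(248,258)],.005,T)[:,:2];e=np.roll(w,-1,0)-w
print(w,np.linalg.norm(e,axis=1),np.degrees(np.arctan2(e[:,1],e[:,0])))
a=(w[0]+w[1])/2;b=(w[2]+w[3])/2;u=(b-a)/np.linalg.norm(b-a);an=np.degrees(np.arctan2(u[1],u[0]));print(a,b,an)
g=a+.075*u;print(g);plan(s,*g,.0095,an+180)
```

```text
[[ 0.54588809 -0.01134976]
 [ 0.53940754  0.01595553]
 [ 0.66522719  0.04274304]
 [ 0.67080867  0.01417477]] [0.02806378 0.12863963 0.0291084  0.12750159] [ 103.35135951   12.01904935  -78.94517521 -168.45193688]
[0.54264781 0.00230289] [0.66801793 0.02845891] 11.784602543885022
[0.61606699 0.01762036]
rot [ 0.003 -0.002 -0.011] cm [-3.91  0.24 13.84] rows>= 2.9
```

>>> servo_tool(deltas="0.003 -0.002 -0.006 -3.9 0.25 5 120;0.003 -0.002 -0.006 -3.9 0.25 9 120;0.003 -0.002 -0.006 -3.9 0.25 12 120;0.003 -0.002 -0.006 -3.9 0.25 13.3 120;0.003 -0.002 -0.006 -3.9 0.25 13.85 120;0.003 -0.002 -0.006 -3.9 0.25 13.85 120;0.003 -0.002 -0.006 -3.9 0.25 13.85 120;0.003 -0.002 -0.006 -3.9 0.25 13.85 120")

```text
time_s: 14.9
ee_pos: [0.6169, 0.0176, 0.011]
tcp_rot: [-179.9, 0.1, -168.5]
wrist_force: [-0.1, 0.3, 0.2]
opening: 0.534
```

```bash
python3 look.py w10;python3 - <<'E'
from h import *
import pickle
s,f=pickle.load(open("W.pkl","rb"));T=tool(s)
plan(s,.6161,.0176,.009,191.5)
from plant import bot
f=bot.grab_frame("side");cut(f,"pics/d10.png",180,80,380,230,4)
E
```

```text
14.9 [0.6169 0.0176 0.011 ] [-1.7995e+02  1.2000e-01 -1.6852e+02] 48.6 [ 0.1  0.4  0.2  0.1 -0.1 -0. ]
rot [-0.001  0.002 -0.   ] cm [0.08 0.01 0.2 ] rows>= 0.0
```

View pics/w10.png

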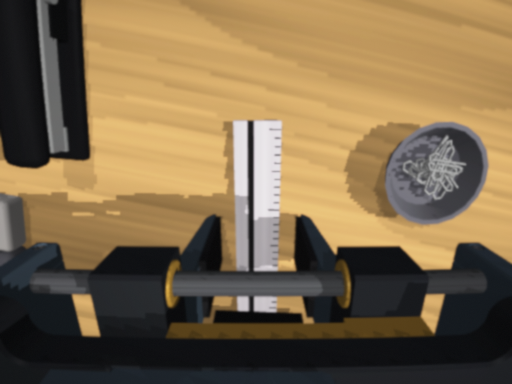

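View pics/d10.png

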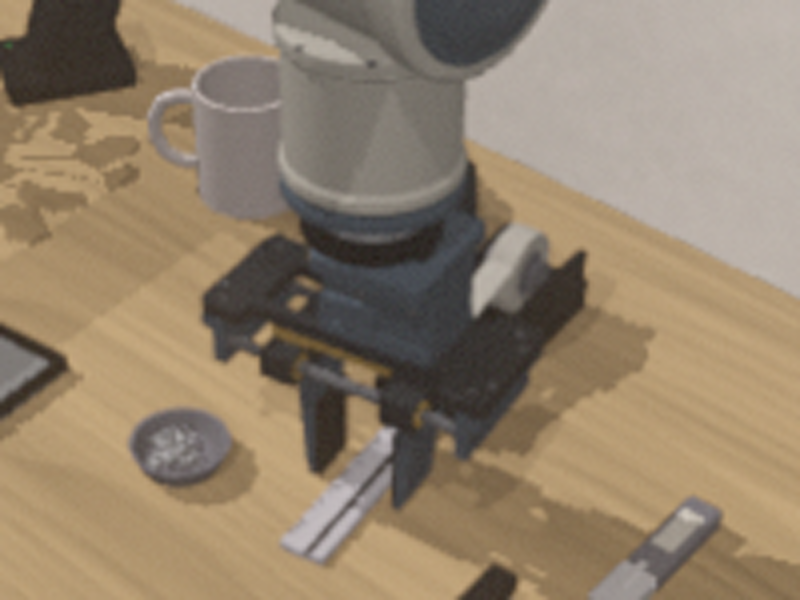

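>>> servo_tool(deltas="0 0 0 0 0 0.15 120;0 0 0 0 0 0.15 120;0 0 0 0 0 0.15 255;0 0 0 0 0 0.15 255;0 0 0 0 0 0.15 255;0 0 0 0 0 0.15 255;0 0 0 0 0 0.15 255;0 0 0 0 0 0.15 255;0 0 0 0 0 0.15 255", force=30)

```text
time_s: 15.9
ee_pos: [0.6166, 0.0177, 0.0091]
tcp_rot: [-180.0, 0.1, -168.5]
wrist_force: [-1.8, -0.3, -0.5]
opening: 0.305
```

```bash
python3 look.py w11;python3 - <<'E'
from h import *
import pickle
s,f=pickle.load(open("W.pkl","rb"));print(s["wrist_force"])
a=np.radians(11.5);p=np.array(s["ee_pos"])-.055*np.array([np.cos(a),np.sin(a),0])
plan(s,*p,191.5)
E
```

```text
15.9 [0.6166 0.0177 0.0091] [-1.7996e+02  8.0000e-02 -1.6852e+02] 27.7 [-0.  -0.   0.1  0.1  0.1 -0. ]
[-1.7648216  -0.34047146 -0.49228555]
rot [-0.001  0.001 -0.   ] cm [ 5.5  -0.   -0.01] rows>= 1.1
```

View pics/w11.png

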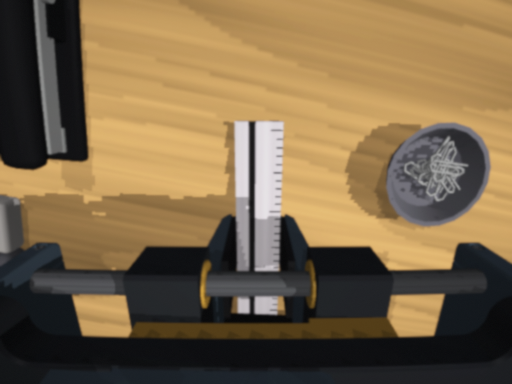

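>>> servo_tool(deltas="0 0 0 0.15 0 0 255;0 0 0 0.4 0 0 255;0 0 0 0.7 0 0 255;0 0 0 1 0 0 255;0 0 0 1.3 0 0 255;0 0 0 1.6 0 0 255;0 0 0 1.9 0 0 255;0 0 0 2.2 0 0 255;0 0 0 2.5 0 0 255;0 0 0 2.8 0 0 255;0 0 0 3.1 0 0 255;0 0 0 3.4 0 0 255;0 0 0 3.7 0 0 255;0 0 0 4 0 0 255;0 0 0 4.3 0 0 255;0 0 0 4.7 0 0 255;0 0 0 5.1 0 0 255;0 0 0 5.5 0 0 255;0 0 0 5.5 0 0 255;0 0 0 5.5 0 0 255")

```text
time_s: 17.95
ee_pos: [0.5618, 0.0066, 0.009]
tcp_rot: [-180.0, -0.0, -168.5]
wrist_force: [-2.7, -1.7, 8.4]
opening: 0.301
```

```bash
python3 look.py w12;python3 - <<'E'
from h import *
import pickle
s,f=pickle.load(open("W.pkl","rb"))
from plant import bot
f=bot.grab_frame("scene");cut(f,"pics/s12.png",200,130,400,290,4)
f=bot.grab_frame("side");cut(f,"pics/d12.png",180,80,380,230,4)
E
```

```text
17.95 [0.5618 0.0066 0.009 ] [-1.7997e+02 -1.0000e-02 -1.6852e+02] 27.4 [ 0.   0.1 -0.1  0.   0.1  0.1]
```

View pics/w12.png

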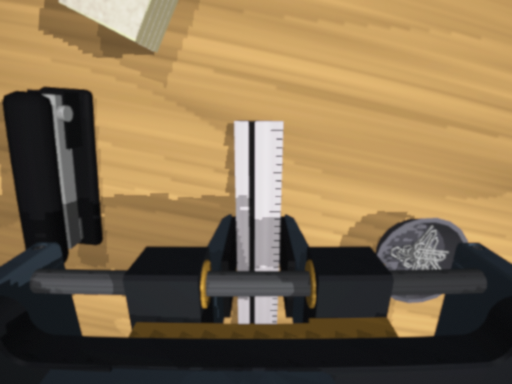

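View pics/d12.png

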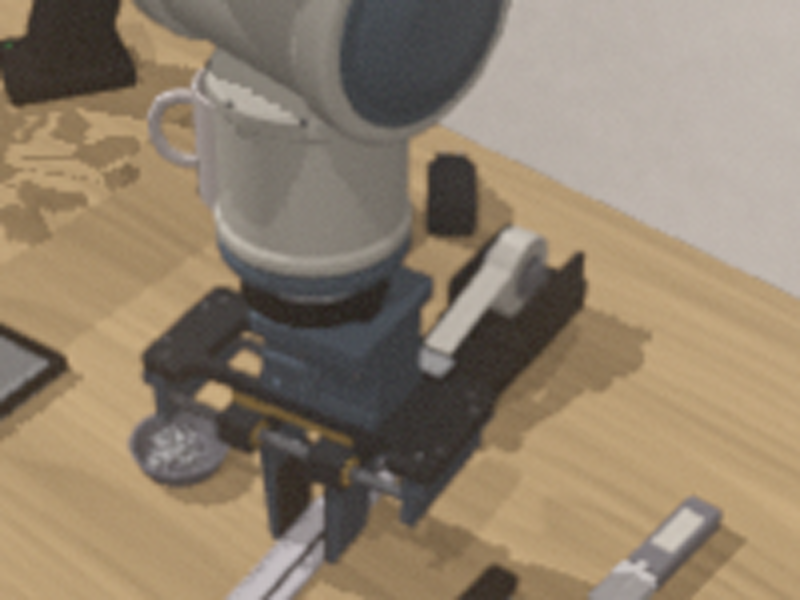

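View pics/s12.png

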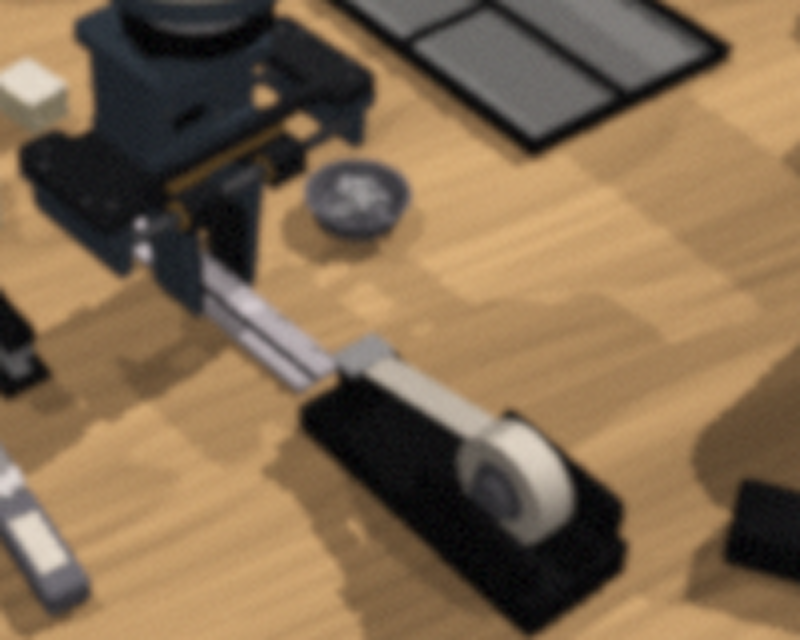

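>>> servo_tool(deltas="0 0 0 0.5 0 0 255;0 0 0 1 0 0 255;0 0 0 1.5 0 0 255;0 0 0 1.5 0 -3 255;0 0 0 1.5 0 -7 255;0 0 0 1.5 0 -11 255;0 0 0 1.5 0 -11 255;0 0 0 1.5 0 -11 255")

```text
time_s: 18.9
ee_pos: [0.5467, 0.0036, 0.1193]
tcp_rot: [-180.0, 0.0, -168.5]
wrist_force: [0.3, -0.3, -2.0]
opening: 0.302
```

```bash
python3 look.py w13;python3 - <<'E'
from h import *
import pickle
s,f=pickle.load(open("W.pkl","rb"))
plan(s,.4325,.3296,.12,186.6)
from plant import bot
f=bot.grab_frame("scene");cut(f,"pics/s13.png",200,130,400,290,4)
E
```

```text
18.9 [0.5467 0.0036 0.1193] [-1.7996e+02  1.0000e-02 -1.6851e+02] 27.5 [-0.1  2.   1.2  0.  -0.6  0. ]
rot [-0.001  0.     0.085] cm [ 4.7  34.22 -0.09] rows>= 6.9
```

View pics/w13.png

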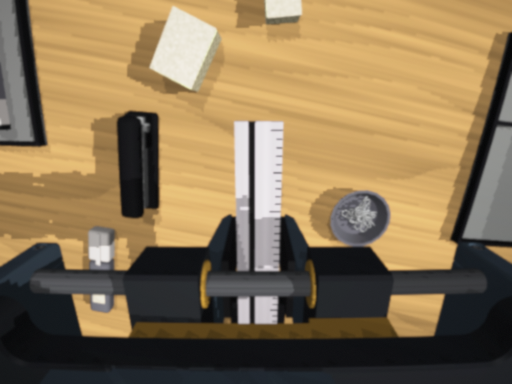

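View pics/s13.png

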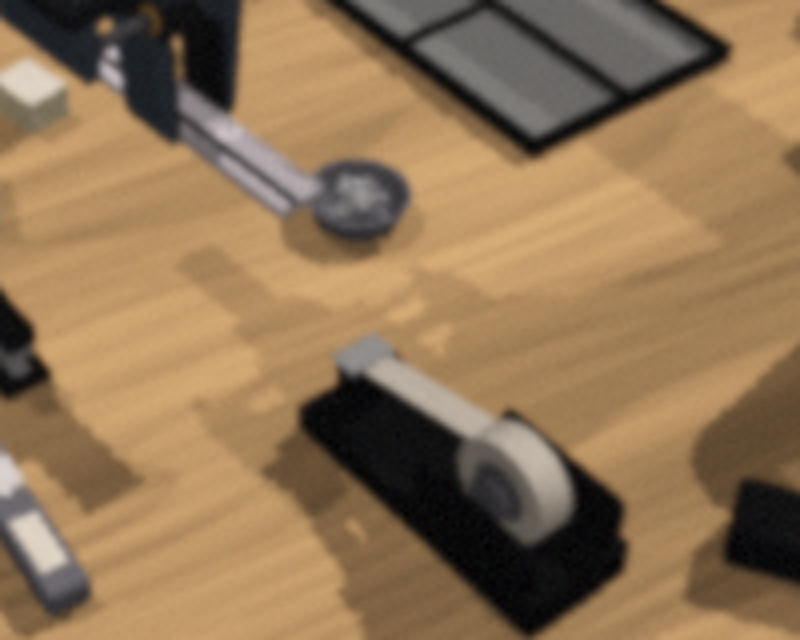

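The ruler is free and held level; the dispenser sits where it was. I'm carrying it to tray_three.

>>> servo_tool(deltas="0 0 0.085 4.7 34.2 -0.5 255;0 0 0.085 4.7 34.2 -0.5 255;0 0 0.085 4.7 34.2 -0.5 255;0 0 0.085 4.7 34.2 -0.5 255;0 0 0.085 4.7 34.2 -0.5 255;0 0 0.085 4.7 34.2 -0.5 255;0 0 0.085 4.7 34.2 -0.5 255;0 0 0.085 4.7 34.2 -0.5 255;0 0 0.085 4.7 34.2 -0.5 255;0 0 0.085 4.7 34.2 -0.5 255;0 0 0.085 4.7 34.2 -0.5 255;0 0 0.085 4.7 34.2 -0.5 255")

```text
time_s: 20.2
ee_pos: [0.4322, 0.3285, 0.1228]
tcp_rot: [-180.0, -0.2, -173.5]
wrist_force: [-0.6, -1.1, 0.4]
opening: 0.303
```

```bash
python3 look.py w14;python3 - <<'E'
from h import *
import pickle
s,f=pickle.load(open("W.pkl","rb"))
plan(s,.4325,.3296,.013,186.6)
E
```

```text
20.2 [0.4322 0.3285 0.1228] [-1.7998e+02 -1.7000e-01 -1.7348e+02] 27.6 [ 0.3 -0.1 -0.3  0.   0.1  0.1]
rot [-0.    -0.003 -0.001] cm [-0.07  0.11 10.98] rows>= 2.2
```

View pics/w14.png

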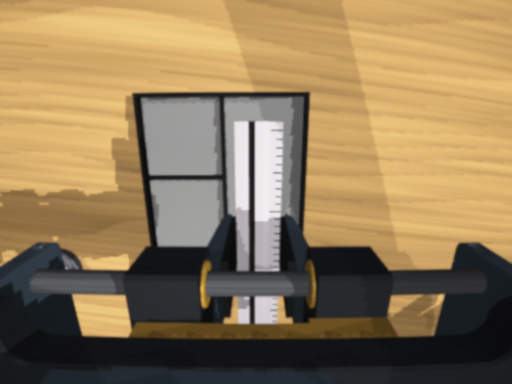

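Run:
```python
from h import *
import pickle
s,f=pickle.load(open("W.pkl","rb"));T=tool(s)
p=plane(f,[(134,94),(309,93)],.012,T)[:,:2];d=p[1]-p[0];a=np.arctan2(d[1],d[0])-np.pi/2
c=p.mean(0)+.106*np.array([np.cos(a),np.sin(a)]);print(p,np.linalg.norm(d),np.degrees(a),c)
M=np.array([[np.cos(a),-np.sin(a)],[np.sin(a),np.cos(a)]])
for q in [(0,.04),(.04,-.04),(-.064,-.04)]: print(c+M@q)
print(plane(f,[(222,96),(224,200)],.008,T))
```

```text
[[0.3499984  0.20436405]
 [0.33148411 0.36436561]] 0.16106917192212492 6.600522240144104 [0.44603866 0.29654913]
[0.44144081 0.336284  ]
[0.49037137 0.26141211]
[0.38706072 0.24945771]
[[0.34315627 0.28504204 0.008     ]
 [0.44447722 0.29516522 0.008     ]]
```

>>> servo_tool(deltas="0 -0.003 0 -0.1 0.4 4 255;0 -0.003 0 -0.1 0.4 7 255;0 -0.003 0 -0.1 0.4 9.5 255;0 -0.003 0 -0.1 0.4 10.5 255;0 -0.003 0 -0.1 0.4 10.9 255;0 -0.003 0 -0.1 0.4 11 255;0 -0.003 0 -0.1 0.4 11 255;0 -0.003 0 -0.1 0.4 11 255")

```text
time_s: 21.05
ee_pos: [0.433, 0.333, 0.0139]
tcp_rot: [180.0, 0.1, -173.5]
wrist_force: [-0.8, -0.2, -0.8]
opening: 0.302
```

```bash
python3 look.py w15
```

```text
21.05 [0.433  0.333  0.0139] [ 1.7997e+02  1.0000e-01 -1.7347e+02] 27.4 [ 0.   0.1  0.  -0.  -0.1 -0. ]
```

View pics/w15.png

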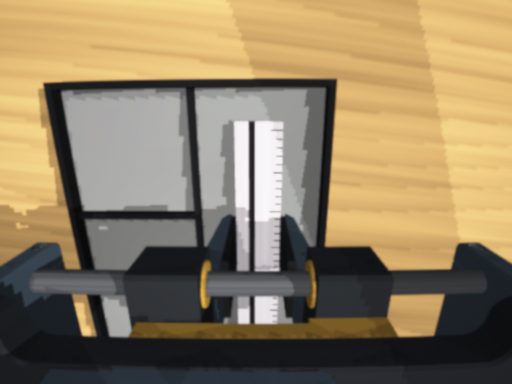

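>>> servo_tool(deltas="0 0 0 0 0.1 0.15 255;0 0 0 0 0.1 0.15 255;0 0 0 0 0.1 0.15 160;0 0 0 0 0.1 0.15 160;0 0 0 0 0.1 0.15 160;0 0 0 0 0.1 0.15 160;0 0 0 0 0.1 -1 160;0 0 0 0 0.1 -4 160;0 0 0 0 0.1 -8 160;0 0 0 0 0.1 -12 120;0 0 0 0 0.1 -14 120;0 0 0 0 0.1 -14 120")

```text
time_s: 22.3
ee_pos: [0.4339, 0.3347, 0.1576]
tcp_rot: [179.8, 0.4, -173.5]
wrist_force: [-0.0, -0.7, 0.5]
opening: 0.529
```

```bash
python3 look.py w16;python3 - <<'E'
from h import *
import pickle
s,f=pickle.load(open("W.pkl","rb"))
plan(s,.672,-.153,.15,182)
E
```

```text
22.3 [0.4339 0.3347 0.1576] [ 179.84    0.39 -173.47] 48.1 [-0.   3.   2.8  0.  -3.3  0.1]
rot [0.003 0.007 0.079] cm [-18.1  -51.17   0.74] rows>= 10.9
```

View pics/w16.png

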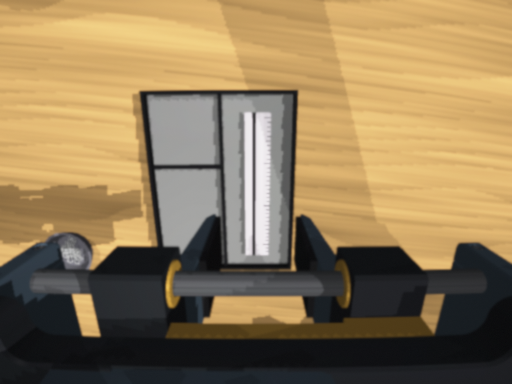

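>>> servo_tool(deltas="0.003 0.007 0.08 -18.1 -51.2 0.7 120;0.003 0.007 0.08 -18.1 -51.2 0.7 120;0.003 0.007 0.08 -18.1 -51.2 0.7 120;0.003 0.007 0.08 -18.1 -51.2 0.7 120;0.003 0.007 0.08 -18.1 -51.2 0.7 120;0.003 0.007 0.08 -18.1 -51.2 0.7 120;0.003 0.007 0.08 -18.1 -51.2 0.7 120;0.003 0.007 0.08 -18.1 -51.2 0.7 120;0.003 0.007 0.08 -18.1 -51.2 0.7 120;0.003 0.007 0.08 -18.1 -51.2 0.7 120;0.003 0.007 0.08 -18.1 -51.2 0.7 120;0.003 0.007 0.08 -18.1 -51.2 0.7 120;0.003 0.007 0.08 -18.1 -51.2 0.7 120;0.003 0.007 0.08 -18.1 -51.2 0.7 120;0.003 0.007 0.08 -18.1 -51.2 0.7 120;0.003 0.007 0.08 -18.1 -51.2 0.7 120")

```text
time_s: 23.95
ee_pos: [0.671, -0.1527, 0.1487]
tcp_rot: [-179.9, -0.2, -178.0]
wrist_force: [-0.7, -0.4, -0.7]
opening: 0.526
```

```bash
python3 look.py w17
```

```text
23.95 [ 0.671  -0.1527  0.1487] [-1.7994e+02 -1.6000e-01 -1.7798e+02] 47.8 [-0.2 -0.  -0.3  0.1 -0.  -0. ]
```

View pics/w17.png

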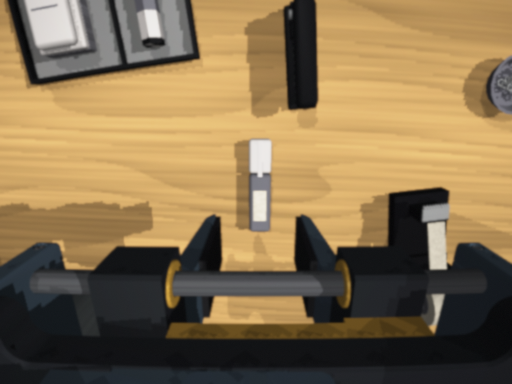

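Run:
```python
from h import *
import pickle
s,f=pickle.load(open("W.pkl","rb"));T=tool(s)
w=plane(f,[(249,140),(271,140),(271,230),(250,231)],.016,T)[:,:2];e=np.roll(w,-1,0)-w
print(w.mean(0),np.linalg.norm(e,axis=1),np.degrees(np.arctan2(e[:,1],e[:,0])))
plan(s,*w.mean(0),.012,182)
```

```text
[ 0.67088895 -0.14987763] [0.0226596  0.10088031 0.02383727 0.10210902] [  92.0566237     2.81883467  -84.96769522 -177.83314554]
rot [-0.001 -0.003  0.   ] cm [-0.03  0.3  13.67] rows>= 2.7
```

>>> servo_tool(deltas="0 -0.003 -0.005 0 0.25 5 120;0 -0.003 -0.005 0 0.25 9 120;0 -0.003 -0.005 0 0.25 12 120;0 -0.003 -0.005 0 0.25 13.3 120;0 -0.003 -0.005 0 0.25 13.7 120;0 -0.003 -0.005 0 0.25 13.7 120;0 -0.003 -0.005 0 0.25 13.7 255;0 -0.003 -0.005 0 0.25 13.7 255;0 -0.003 -0.005 0 0.25 13.7 255;0 -0.003 -0.005 0 0.25 13.7 255;0 -0.003 -0.005 0 0.25 13.7 255;0 -0.003 -0.005 0 0.25 13.7 255;0 -0.003 -0.005 0 0.25 13.7 255", force=20)

```text
time_s: 25.3
ee_pos: [0.6711, -0.1507, 0.0127]
tcp_rot: [-179.9, 0.1, -177.7]
wrist_force: [-0.7, 0.7, 6.8]
opening: 0.26
```

```bash
python3 look.py w18;python3 - <<'E'
from h import *
import pickle
s,f=pickle.load(open("W.pkl","rb"))
plan(s,.490,.259,.14,186.6)
E
```

```text
25.3 [ 0.6711 -0.1507  0.0127] [-1.7992e+02  9.0000e-02 -1.7771e+02] 23.7 [-0.1  0.1 -0.1 -0.1 -0.   0.1]
rot [-0.002  0.001 -0.075] cm [ 16.44  41.64 -12.82] rows>= 9.3
```

View pics/w18.png

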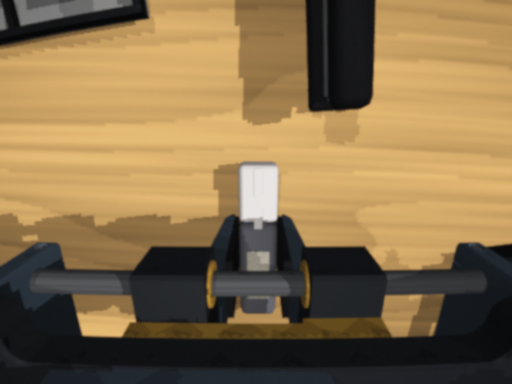

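>>> servo_tool(deltas="0 0 0 0 0 -4 255;0 0 0 0 0 -8 255;0 0 0 0 0 -12.8 255;0 0 -0.075 16.4 41.6 -12.8 255;0 0 -0.075 16.4 41.6 -12.8 255;0 0 -0.075 16.4 41.6 -12.8 255;0 0 -0.075 16.4 41.6 -12.8 255;0 0 -0.075 16.4 41.6 -12.8 255;0 0 -0.075 16.4 41.6 -12.8 255;0 0 -0.075 16.4 41.6 -12.8 255;0 0 -0.075 16.4 41.6 -12.8 255;0 0 -0.075 16.4 41.6 -12.8 255;0 0 -0.075 16.4 41.6 -12.8 255;0 0 -0.075 16.4 41.6 -12.8 255;0 0 -0.075 16.4 41.6 -12.8 255;0 0 -0.075 16.4 41.6 -12.8 255")

```text
time_s: 26.95
ee_pos: [0.491, 0.2575, 0.1399]
tcp_rot: [-179.9, 0.1, -173.5]
wrist_force: [-0.4, 0.4, 0.2]
opening: 0.261
```

```bash
python3 look.py w19;python3 - <<'E'
from h import *
import pickle
s,f=pickle.load(open("W.pkl","rb"))
plan(s,.490,.259,.0165,186.6)
E
```

```text
26.95 [0.491  0.2575 0.1399] [-1.799e+02  9.000e-02 -1.735e+02] 23.8 [-0.  -0.  -0.   0.  -0.1  0.2]
rot [-0.002  0.002 -0.002] cm [ 0.1   0.18 12.34] rows>= 2.5
```

View pics/w19.png

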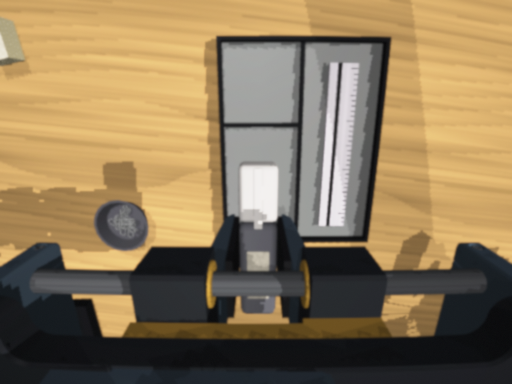

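Run:
```python
from h import *
import pickle
s,f=pickle.load(open("W.pkl","rb"));T=tool(s)
p=plane(f,[(218,38),(390,38),(367,241)],.012,T)[:,:2];print(p)
print((p[0]+p[2])/2, np.linalg.norm(p[1]-p[2]))
print(plane(f,[(300,125),(223,125),(299,222)],.008,T))
```

```text
[[0.3511116  0.20448246]
 [0.33151297 0.36382241]
 [0.53896843 0.38823102]]
[0.44504002 0.29635674] 0.20888644777514803
[[0.4211233  0.29263072 0.008     ]
 [0.43001203 0.21518855 0.008     ]
 [0.52610062 0.30812356 0.008     ]]
```

>>> servo_tool(deltas="0 0 0 0.2 0.35 4 255;0 0 0 0.2 0.35 8 255;0 0 0 0.2 0.35 11 255;0 0 0 0.2 0.35 12.1 255;0 0 0 0.2 0.35 12.35 255;0 0 0 0.2 0.35 12.35 255;0 0 0 0.2 0.35 12.35 255;0 0 0 0.2 0.35 12.35 160;0 0 0 0.2 0.35 12.35 160;0 0 0 0.2 0.35 12.35 160;0 0 0 0.2 0.35 12.35 160;0 0 0 0.2 0.35 11 160;0 0 0 0.2 0.35 8 160;0 0 0 0.2 0.35 4 160;0 0 0 0.2 0.35 -1 100;0 0 0 0.2 0.35 -1 100")

```text
time_s: 28.6
ee_pos: [0.4914, 0.2621, 0.1566]
tcp_rot: [179.9, 0.6, -173.5]
wrist_force: [0.7, 0.0, -1.7]
opening: 0.519
```

```bash
python3 look.py w20;python3 - <<'E'
from h import *
import pickle
s,f=pickle.load(open("W.pkl","rb"))
plan(s,.43,-.081,.15,166)
E
```

```text
28.6 [0.4914 0.2621 0.1566] [ 179.94    0.62 -173.5 ] 47.2 [-0.1  4.2  4.3  0.  -6.2  0.1]
rot [0.003 0.011 0.358] cm [  9.99 -33.39   0.52] rows>= 7.0
```

View pics/w20.png

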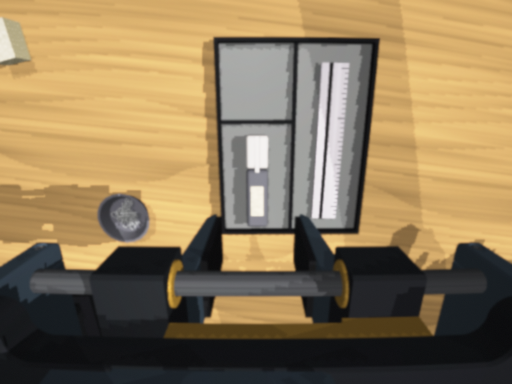

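Run:
```python
from h import *
import pickle
s,f=pickle.load(open("W.pkl","rb"));T=tool(s)
a=np.radians(6.6);M=np.array([[np.cos(a),-np.sin(a)],[np.sin(a),np.cos(a)]])
c=np.array([.446,.2955])
w=plane(f,[(247,136),(268,136),(266,224),(249,224)],.019,T)[:,:2];print("hl local",(w-c)@M)
w=plane(f,[(322,63),(349,63),(337,219),(313,218)],.008,T)[:,:2];print("ruler local",(w-c)@M)
w=plane(f,[(215,39),(379,40),(358,233),(223,233)],.012,T)[:,:2];print("tray local",(w-c)@M)
w=plane(f,[(222,122),(294,122)],.008,T)[:,:2];print("rib local",(w-c)@M)
```

```text
hl local [[-0.01136954 -0.04915927]
 [-0.01133704 -0.02730959]
 [ 0.08820193 -0.02865196]
 [ 0.08816609 -0.04813574]]
ruler local [[-0.08348096  0.02711064]
 [-0.0837857   0.05465054]
 [ 0.08693225  0.05592404]
 [ 0.08553387  0.02723176]]
tray local [[-0.10487611 -0.07961009]
 [-0.10498426  0.08168565]
 [ 0.10346726  0.08161247]
 [ 0.10287309 -0.07935525]]
rib local [[-0.02500328 -0.07600484]
 [-0.02489647  0.00066141]]
```

>>> servo_tool(deltas="0.003 0.011 0.36 10 -33.4 0.5 90;0.003 0.011 0.36 10 -33.4 0.5 90;0.003 0.011 0.36 10 -33.4 0.5 90;0.003 0.011 0.36 10 -33.4 0.5 90;0.003 0.011 0.36 10 -33.4 0.5 90;0.003 0.011 0.36 10 -33.4 0.5 90;0.003 0.011 0.36 10 -33.4 0.5 90;0.003 0.011 0.36 10 -33.4 0.5 90;0.003 0.011 0.36 10 -33.4 0.5 90;0.003 0.011 0.36 10 -33.4 0.5 90;0.003 0.011 0.36 10 -33.4 0.5 90;0.003 0.011 0.36 10 -33.4 0.5 90")

```text
time_s: 29.85
ee_pos: [0.4288, -0.0806, 0.148]
tcp_rot: [-179.9, -0.2, 166.0]
wrist_force: [-0.6, 0.4, -0.0]
opening: 0.648
```

```bash
python3 look.py w21
```

```text
29.85 [ 0.4288 -0.0806  0.148 ] [-179.88   -0.18  165.98] 58.9 [-0.2 -0.1 -0.1 -0.1 -0.1 -0.1]
```

View pics/w21.png

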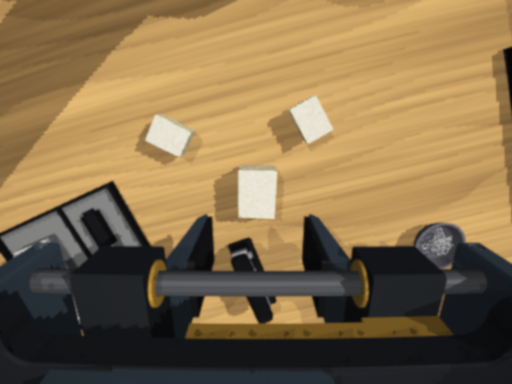

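Run:
```python
from h import *
import pickle
s,f=pickle.load(open("W.pkl","rb"));T=tool(s)
w=plane(f,[(238,168),(277,168),(276,219),(238,218)],.03,T)[:,:2];e=np.roll(w,-1,0)-w
print(w.mean(0),np.linalg.norm(e,axis=1),np.degrees(np.arctan2(e[:,1],e[:,0])))
plan(s,*w.mean(0),.019,166)
```

```text
[ 0.43131685 -0.08166115] [0.03923961 0.05515757 0.04038372 0.0540441 ] [  76.03196453  -13.95997379 -105.56450745  164.84377478]
rot [-0.002 -0.003 -0.   ] cm [-0.31 -0.02 12.9 ] rows>= 2.6
```

>>> servo_tool(deltas="-0.002 -0.003 0 -0.2 0 5 90;-0.002 -0.003 0 -0.2 0 9 90;-0.002 -0.003 0 -0.2 0 11.5 90;-0.002 -0.003 0 -0.2 0 12.7 90;-0.002 -0.003 0 -0.2 0 12.9 90;-0.002 -0.003 0 -0.2 0 12.9 90;-0.002 -0.003 0 -0.2 0 12.9 255;-0.002 -0.003 0 -0.2 0 12.9 255;-0.002 -0.003 0 -0.2 0 12.9 255;-0.002 -0.003 0 -0.2 0 12.9 255;-0.002 -0.003 0 -0.2 0 12.9 255;-0.002 -0.003 0 -0.2 0 12.9 255;-0.002 -0.003 0 -0.2 0 12.9 255", force=20)

```text
time_s: 31.2
ee_pos: [0.4307, -0.0815, 0.0196]
tcp_rot: [-180.0, 0.1, 166.0]
wrist_force: [-0.7, 1.5, 9.5]
opening: 0.419
```

```bash
python3 look.py w22;python3 - <<'E'
from h import *
import pickle
s,f=pickle.load(open("W.pkl","rb"))
plan(s,.387,.2488,.14,186.6)
E
```

```text
31.2 [ 0.4307 -0.0815  0.0196] [-1.7999e+02  7.0000e-02  1.6597e+02] 38.1 [-0.  -0.   0.1 -0.   0.  -0. ]
rot [-0.     0.001 -0.36 ] cm [ 12.23  30.98 -12.06] rows>= 7.1
```

View pics/w22.png

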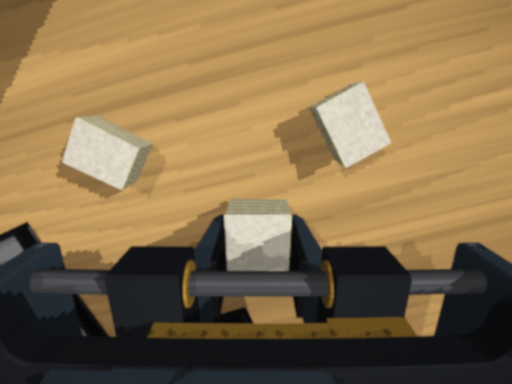

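Gripped at 38.1 mm, which matches the pad's width. Carrying it over.

>>> servo_tool(deltas="0 0 0 0 0 -4 255;0 0 0 0 0 -8 255;0 0 0 0 0 -12 255;0 0 -0.36 12.2 31 -12 255;0 0 -0.36 12.2 31 -12 255;0 0 -0.36 12.2 31 -12 255;0 0 -0.36 12.2 31 -12 255;0 0 -0.36 12.2 31 -12 255;0 0 -0.36 12.2 31 -12 255;0 0 -0.36 12.2 31 -12 255;0 0 -0.36 12.2 31 -12 255;0 0 -0.36 12.2 31 -12 255;0 0 -0.36 12.2 31 -12 255;0 0 -0.36 12.2 31 -12 255;0 0 -0.36 12.2 31 -12 255")

```text
time_s: 32.75
ee_pos: [0.3876, 0.2481, 0.1395]
tcp_rot: [-180.0, 0.1, -173.5]
wrist_force: [-0.3, 0.3, -1.1]
opening: 0.416
```

```bash
python3 look.py w23;python3 - <<'E'
from h import *
import pickle
s,f=pickle.load(open("W.pkl","rb"))
plan(s,.387,.2488,.0235,186.6)
E
```

```text
32.75 [0.3876 0.2481 0.1395] [-1.7997e+02  6.0000e-02 -1.7349e+02] 37.9 [ 0.2  0.2 -0.2  0.  -0.   0.1]
rot [-0.001  0.001 -0.002] cm [ 0.06  0.09 11.6 ] rows>= 2.3
```

View pics/w23.png

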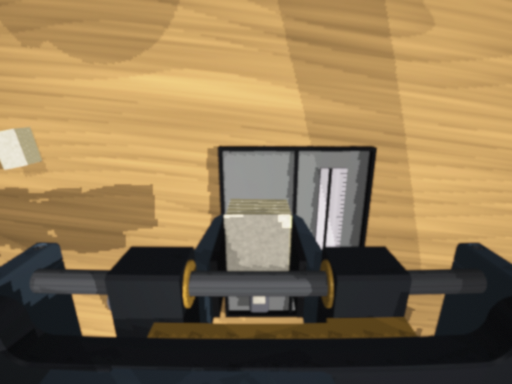

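>>> servo_tool(deltas="0 0 0 0.1 0.1 4 255;0 0 0 0.1 0.1 8 255;0 0 0 0.1 0.1 10.5 255;0 0 0 0.1 0.1 11.4 255;0 0 0 0.1 0.1 11.6 255;0 0 0 0.1 0.1 11.6 255;0 0 0 0.1 0.1 11.6 255;0 0 0 0.1 0.1 11.6 125;0 0 0 0.1 0.1 11.6 125;0 0 0 0.1 0.1 11.6 125;0 0 0 0.1 0.1 11.6 125;0 0 0 0.1 0.1 10 125;0 0 0 0.1 0.1 7 125;0 0 0 0.1 0.1 3 125;0 0 0 0.1 0.1 -2 125;0 0 0 0.1 0.1 -4 125;0 0 0 0.1 0.1 -4 125")

```text
time_s: 34.5
ee_pos: [0.3878, 0.2498, 0.1824]
tcp_rot: [179.9, 0.4, -173.5]
wrist_force: [0.1, -0.1, -1.7]
opening: 0.511
```

```bash
python3 look.py w24;python3 - <<'E'
from h import *
import pickle
s,f=pickle.load(open("W.pkl","rb"))
from plant import bot
f=bot.grab_frame("scene");cut(f,"pics/s24.png",20,90,420,300,2)
f=bot.grab_frame("side");cut(f,"pics/d24.png",80,90,430,380,2)
plan(s,.3,.5,.25,186.6)
E
```

```text
34.5 [0.3878 0.2498 0.1824] [ 179.93    0.36 -173.47] 46.5 [-0.1  3.3  3.1 -0.1 -3.8  0. ]
rot [ 0.001  0.006 -0.001] cm [ 5.84 25.86 -6.77] rows>= 5.5
```

View pics/w24.png

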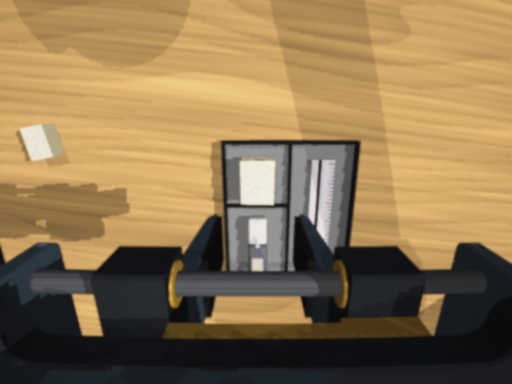

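View pics/s24.png

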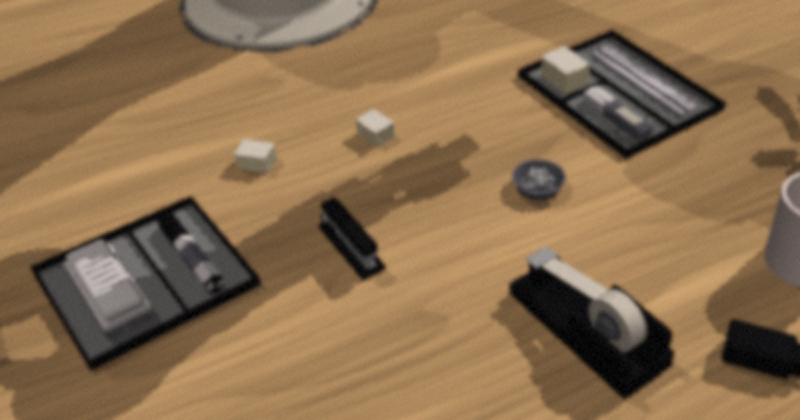

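View pics/d24.png

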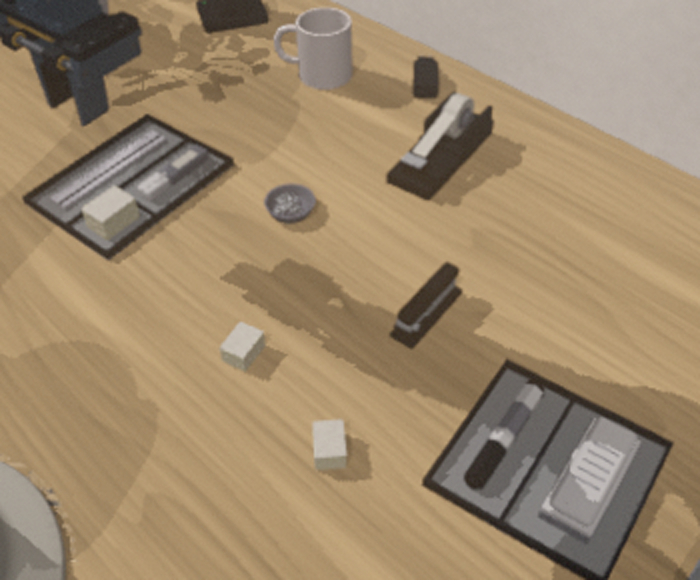

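Run:
```python
from h import *
import pickle
s,f=pickle.load(open("W.pkl","rb"));T=tool(s)
a=np.radians(6.6);M=np.array([[np.cos(a),-np.sin(a)],[np.sin(a),np.cos(a)]])
w=plane(f,[(239,159),(275,159),(274,204),(240,204)],.033,T)[:,:2];print("pad local (want -102..-26,-78..-2)\n",((w-[.446,.2955])@M).round(4))
from plant import bot
F=pickle.load(open("F.pkl","rb"))
for n,b in (("scene",{"stapler":(172,182,218,232),"disp":(270,210,360,290)}),("side",{"stapler":(270,215,318,265),"disp":(270,132,330,190)})):
    g=bot.grab_frame(n)["pixels"]
    for k,(x0,y0,x1,y1) in b.items():
        o=[]
        for im in (F[n]["pixels"],g):
            m=(im.max(2)<60).astype(np.uint8)[y0:y1,x0:x1]
            _,_,st,ce=cv2.connectedComponentsWithStats(m);i=1+st[1:,4].argmax();o.append((ce[i].round(2),st[i]))
        print(n,k,o)
```

```text
pad local (want -102..-26,-78..-2)
 [[-0.0898 -0.059 ]
 [-0.0898 -0.0191]
 [-0.0369 -0.0194]
 [-0.0369 -0.0589]]
scene stapler [(array([22.1 , 26.76]), array([  8,   7,  32,  40, 575], dtype=int32)), (array([22.05, 26.57]), array([  8,   7,  32,  40, 588], dtype=int32))]
scene disp [(array([46.63, 45.38]), array([   5,   12,   81,   67, 2113], dtype=int32)), (array([46.75, 46.08]), array([   5,   14,   81,   65, 2100], dtype=int32))]
side stapler [(array([22. , 38.1]), array([21, 35,  3,  7, 10], dtype=int32)), (array([12.67, 43.33]), array([ 8, 39, 10,  9, 21], dtype=int32))]
side disp [(array([46.8 , 29.67]), array([43, 25,  8,  9, 15], dtype=int32)), (array([28., 14.]), array([27, 13,  3,  3,  3], dtype=int32))]
```

Run:
```python
from plant import bot
print(bot.sense()["time_s"],bot.job_done())
```

```text
the job is handed in; nothing more can be done
34.75 None
```

Both kits are made up and the job was handed in at 34.75 s of the allowed 131 s. I placed the things in the order asked: marker, wiper, ruler, highlighter, note pad. The ruler was drawn out level about 70 mm along its own axis before I lifted it.

**Final checks:**
- **Placing:** the last pictures show all five things inside the right compartments. For the ruler, highlighter and note pad I also measured that they lie within their compartments. The marker and wiper I judged from the pictures only.
- **Flatness:** all five look flat in the pictures; I did not measure heights.
- **Dispenser and stapler:** in the scene camera the stapler moved 0.2 px or less and the dispenser's tail did not move. The dispenser's nose only dropped, as it should. The same comparison in the side camera picked out only a few pixels and told nothing.
- **Forces:** the wrist force readings I saw stayed within about 11 N. The arm was clear of everything at hand-in.

**Disagreement:** the fixed cameras and the wrist camera differed by up to about 7 mm on where tray_three lies. I went by the wrist camera, and the placings came out within the compartments.

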